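# Hold the bayonet plug home in the leak-test port

### The arm

A 6-joint arm with a two-finger parallel gripper is mounted at the origin on the work surface; the furniture and walls round the work are solid. World frame = base frame: x ahead of the robot, y to its left, z up, the work surface at z = 0. Lengths are in m, angles in rad, forces in N, time in s.
With the tool pointing down it reaches from about 0.325 to 0.9 m from the base axis. Payload 6.1 kg.
Tool frame: the origin (TCP) lies where the fingers leave the gripper's body, on its centre line; the fingertips stand 70 mm ahead of it and the grasp point (between the pads) lies 51 mm ahead of it; z points along the fingers, y is the direction in which the jaws open and shut (so a half turn about z gives the same grasp; the last joint's range is limited). The gripper opens to 87 mm and grips with 3 to 60 N. Pads are 19 mm wide; open, the fingers measure 117 mm over their backs; the gripper's body (75 mm by 190 mm) begins 51 mm behind the grasp point.
Start: joints at [1.172, 0.22, 1.526, -0, 1.395, -0.126], TCP at [0.168, 0.602, 0.292] pointing down, gripper open.
Joint ranges: [-2.98, 2.98], [-0.91, 2.08], [0.09, 2.57], [-1.24, 4.39], [0.2, 2.65], [-2.68, 2.68]. Speed limits (rad/s): [2.57, 2.57, 3.01, 3.14, 3.14, 3.14].

### API

Orientations are given as a rotation vector (axis times angle).
In Python, from rig import sense, capture, get_calibration, sign_off gives the robot as it stands.
- The arm moves only by the tool apply_moves, never from a script. Its arguments are lists of equal length, an entry for each row: "xyz": the shift along the tool's x, y, z in cm, a list of three; "delta_rot": the turn, a rotation vector about the tool's x, y, z in degrees, a list of three. A call has 1 to 12 rows; each row shifts and turns the commanded pose from where the row before left it, along the tool's axes as they then stand; what a row does not reach is not made up. A row lasts 1/10 s, in which the tool goes at most 50 mm and 8.59 degrees, less where a joint would pass 70% of its speed; a pose out of reach is approached as far as the arm can. A call with a gripper value outside its range is refused whole. "fingers" is the closure, from 0 (fully open) to 1 (shut), set as the call begins (left out, the last holds). The fingers move at their own pace and stop on an object; "force" is the grip in N (left out, the last holds). Time passes only in rows, so rows that do not move let the fingers close. It gives the time, the measured TCP pose, the force and the opening at its end, in the units of the state.
- sense(): the state, without advancing time (a new reading comes with each control period).
- capture(name): name is "scene" or "top" or "wrist"; returns (picture, depth): 384x512x3 uint8, red, green, blue; 384x512 float32, m along the optical axis (not along the pixel's ray), 0 where there is no reading.
- get_calibration(name): a dict with "camera_matrix" (3x3 intrinsics, pixels), "world_to_cam" (4x4, takes a point from world to camera coordinates). Camera axes: x right, y up, looking along -z (the intrinsics and any distortion apply to the point x, -y, -z); pixel columns grow to the right and rows downward; lengths in m; the calibration is good to about 2 mm. A picture is of the moment at which its call begins: read the wrist's pose just before it. get_calibration takes no time and is no camera call; for the wrist camera it gives the pose at the moment of the call.
- sign_off(): hands the job in, once; it reports no verdict.
The state is a dict: "time": time; "joint_positions": joint angles; "joint_velocities": joint speeds; "joint_torque": joint torques, N m; "ee_pos": TCP position; "eef_rot": TCP orientation; "force": force on the tool from outside, world axes, zero at the start; "moment": the same for the moment, N m; "width": finger opening in m.
Only numpy, scipy, OpenCV 4.12 (cv2) and the standard library are available. Lean on these libraries where they do the work, as an engineer would, in place of code of your own. Each camera call takes 0.05 s, during which the arm holds its last target.

### The job

Pick up the bayonet plug, the one with two lugs on its foot (not the smooth round-footed one), set it into the round port of the leak-test block with its lugs in the two notches, push it down against the spring and twist it clockwise (seen from above) a quarter turn, so that the lugs are locked under the rim. The port springs back if you let go, so finish while still gripping the plug and holding it pushed in and fully turned; leave the smooth plug, the screw jar and the pipe elbow where they stand.

Things in the scene. Friction and masses are not known exactly. Their poses are not given: they have to be found in the camera images.
- lug_plug: Loose upright plug, 58 mm high, 160 g; origin: centre of underside. Black wing grip 14 mm thick in x, 42 long in y, 26-58 mm up (grip the 14 mm at 48 up). Steel collar 32 mm across (21-27 up), spigot 26 across (9-21 up). Foot 0-9 up: two jaws, 8 mm gap between them along y; two lugs 8 mm wide, 6 high stick out along +x and -x to 22 mm from the axis. A half turn makes no difference.
- plain_plug: Smooth plug, loose bystander: the same wing, collar and height, but a plain round foot 26 mm across without lugs. Origin at the centre of its underside, standing upright. The places of the two plugs may be swapped.
- test_block: Fixed; origin: centre of underside, on the port's axis. Foot plate 100x100x8 mm, round aluminium housing 66 mm across, 50 high, brass stub at +x to 58 mm. Port in its top: 32 mm hole with 13 mm wide notches at +x and -x out to 25 mm from the axis; the rim is 8 mm thick, a wider chamber below. The plug goes in with its x along the block's x, either way round.
- port_mouth (a point): Centre of the port's mouth, level with the rim's top, 50 mm above the block's underside; axes as the block's. A sprung disc stands 7 mm below it; on the disc a brass blade along y (5 mm wide, 22 long, 7 high) enters the gap in the plug's foot.
- port_piston (a joint): Travel of the sprung disc, m: 0 at rest, 0.011 at its stop, growing downwards. It pushes up with 3.5 N at rest, 7.4 N at the stop. With the plug on the disc the lugs clear the rim's underside at 0.007 and can turn only beyond that; lugs locked under the rim keep it near 0.007.
- port_spindle (a joint): Turn of disc and blade, rad, growing clockwise seen from above: 0 at rest, stop at 1.42. A spring (0.18 N m at the stop) turns it most of the way back when let go. The blade has up to 0.15 rad of play in the plug's foot, so the plug turns about 1.5 rad in all.
- screw_jar: Glass jar with a grey lid, 71 mm across, 102 mm high, origin at the centre of its underside; loose bystander.
- pipe_elbow: Black pipe elbow, 67 x 67 x 42 mm, lying; loose bystander, origin at its underside.

How it is judged:
By the outcome, as a careful person would: the job done as asked, in the order asked, and still so for the second after the job is handed in, while the arm keeps its last pose, push and grip.
It also fails if it takes over 40 s, if anything falls off the work surface, if the arm or the gripper's body presses on something with over 40 N, if the wrist force passes 120 N, or if a joint passes its speed limit or range.

## Working session

There is one attempt and no reset: what is moved stays moved. The work goes in short steps, Python scripts to look and compute and a tool call to move; the robot and the scene stay as the last step left them, time stands still between calls to the robot, and variables do not carry over. Pictures are saved under pics/ and viewed, and the job is handed in when it is done.

Besides the shell and the picture viewer there is one more tool, called after ">>>" as a command line: name --argument value ..., lists and objects as JSON in quotes. apply_moves: Moves the arm, as the interface text tells. Its arguments: {"type":"object","properties":{"xyz":{"type":"array"},"delta_rot":{"type":"array"},"fingers":{"type":"number"},"force":{"type":"number"}},"required":["xyz","delta_rot"]}

```bash
mkdir -p pics; ls; python3 - <<'E'
from rig import *
import cv2,numpy as np
print(sense())
for n in ("scene","top","wrist"):
    c=get_calibration(n);print(n,c)
    p,d=capture(n);cv2.imwrite(f"pics/{n}0.png",cv2.cvtColor(p,cv2.COLOR_RGB2BGR));np.savez(f"{n}0.npz",p=p,d=d,K=c["camera_matrix"],T=c["world_to_cam"])
E
```

```text
pics
{'time': 0.0, 'joint_positions': array([ 1.17186846e+00,  2.21235603e-01,  1.52763851e+00,  1.50450648e-05,
        1.39467934e+00, -1.26106982e-01]), 'joint_velocities': array([ 9.71587453e-04, -7.88976598e-05, -1.17761425e-03,  5.29484555e-04,
       -1.05232738e-03,  2.96554886e-05]), 'joint_torque': array([-3.28195915e-05, -4.94624376e+01, -3.87365699e+01,  7.01122871e-02,
        5.73283515e-02, -1.52577240e-04]), 'ee_pos': array([0.16821679, 0.60142558, 0.29111674]), 'eef_rot': array([-4.27151013e-01, -3.11188862e+00,  2.96796235e-03]), 'force': array([-0.18069916,  0.33375559, -0.3504445 ]), 'moment': array([-0.02210484, -0.03856699, -0.0324958 ]), 'width': 0.08720889874392805}
scene {'camera_matrix': array([[457.7302543 ,   0.        , 253.30635764],
       [  0.        , 457.7302543 , 189.92398394],
       [  0.        ,   0.        ,   1.        ]]), 'world_to_cam': array([[ 0.68814394, -0.7253382 ,  0.01850462, -0.32565731],
       [ 0.49109265,  0.4843811 ,  0.72401862, -0.34933963],
       [-0.53412165, -0.48914154,  0.68953217, -0.66784079],
       [ 0.        ,  0
[... 315 characters left out ...]
 0.00786264,  0.19645811, -0.50399811],
       [-0.19638337, -0.0093643 ,  0.98048247, -0.81430163],
       [ 0.        ,  0.        ,  0.        ,  1.        ]])}
wrist {'camera_matrix': array([[320.5226742 ,   0.        , 258.83917755],
       [  0.        , 320.5226742 , 197.29075082],
       [  0.        ,   0.        ,   1.        ]]), 'world_to_cam': array([[ 2.69468108e-01,  9.63008862e-01, -9.33026816e-04,
        -6.23627743e-01],
       [-9.17845105e-01,  2.56536963e-01, -3.02901221e-01,
         3.65669732e-02],
       [-2.91457204e-01,  8.24785932e-02,  9.53021500e-01,
        -3.91931987e-01],
       [ 0.00000000e+00,  0.00000000e+00,  0.00000000e+00,
         1.00000000e+00]])}
```

View pics/scene0.png

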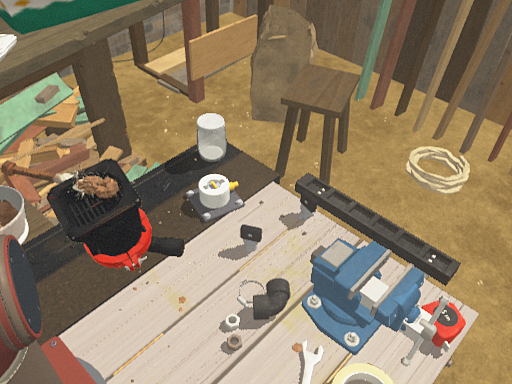

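View pics/top0.png

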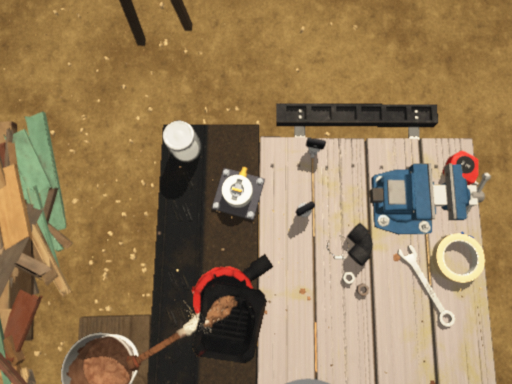

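View pics/wrist0.png

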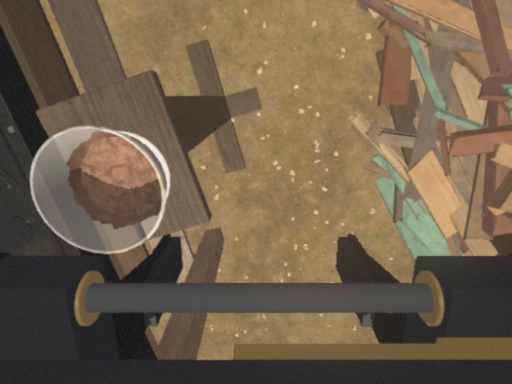

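```bash
cat > h.py <<'E'
import numpy as np
def load(n):
    z=np.load(n+".npz");return z["p"],z["d"],z["K"],z["T"]
def ray(K,T,u,v):
    R=T[:3,:3];c=-R.T@T[:3,3]
    d=np.array([(u-K[0,2])/K[0,0],-(v-K[1,2])/K[1,1],-1.]);return c,R.T@d
def onz(K,T,u,v,z):
    c,d=ray(K,T,u,v);return c+d*(z-c[2])/d[2]
def bydepth(K,T,u,v,dep):
    c,d=ray(K,T,u,v);return c+d*dep
def proj(K,T,P):
    q=T[:3,:3]@P+T[:3,3];return K[0,0]*q[0]/-q[2]+K[0,2],K[1,1]*-q[1]/-q[2]+K[1,2]
E
python3 - <<'E'
from h import *
import cv2
def crop(n,u0,u1,v0,v1,s):
    p=load(n)[0][v0:v1,u0:u1,::-1];return cv2.resize(p,(300,300),interpolation=cv2.INTER_CUBIC)
a=np.hstack([crop("scene0",220,280,205,265,5),crop("scene0",280,340,165,225,5)])
b=np.hstack([crop("top0",280,340,180,240,5),crop("top0",290,350,115,175,5)])
cv2.imwrite("pics/c1.png",np.vstack([a,b]))
p,d,K,T=load("top0")
for u,v in((305,209),(316,145),(313,153),(237,190),(181,135)):
    print(u,v,d[v,u],bydepth(K,T,u,v,d[v,u]))
p,d,K,T=load("scene0")
for u,v in((251,231),(308,205),(214,188)):
    print(u,v,d[v,u],bydepth(K,T,u,v,d[v,u]))
E
```

```text
305 209 0.84961003 [0.46751019 0.00774202 0.05770152]
316 145 0.8847486 [ 0.61248465 -0.01884937  0.05064684]
313 153 0.9254241 [ 0.607051   -0.01693635  0.00809159]
237 190 0.86512405 [0.50895774 0.15408582 0.051578  ]
181 135 0.83983773 [0.61624726 0.27096249 0.09997322]
251 231 0.8802386 [0.46725937 0.00184958 0.05522622]
308 205 0.9584761 [ 0.61419982 -0.02319863  0.03781502]
214 188 0.9826186 [0.50774979 0.15017717 0.04333412]
```

View pics/c1.png

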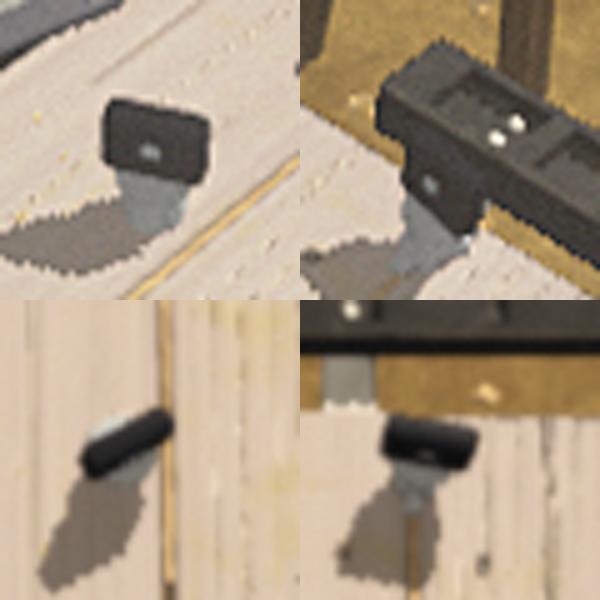

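```bash
python3 - <<'E'
from h import *
p,d,K,T=load("top0")
for u,v in((281,105),(300,105),(320,112),(320,104),(320,120),(320,126),(330,124),(355,114),(300,132),(420,115),(437,125),(278,124),(181,135)):
    print(u,v,d[v,u],bydepth(K,T,u,v,d[v,u]).round(4))
# wing top points
P=[];import cv2
for v in range(136,152):
    for u in range(300,330):
        q=bydepth(K,T,u,v,d[v,u])
        if p[v,u].max()<70 and q[2]>0.03: P.append([*q,u,v])
P=np.array(P);print(len(P),P[:,:3].min(0),P[:,:3].max(0),P.mean(0))
print(P[P[:,2]>.05].round(3))
E
```

```text
281 105 0.9611503 [ 0.7303  0.057  -0.003 ]
300 105 0.9584049 [ 7.296e-01  1.150e-02 -7.000e-04]
320 112 0.9712697 [ 0.7187 -0.0384 -0.0165]
320 104 0.96349365 [ 0.7345 -0.0372 -0.0054]
320 120 0.95452857 [ 0.6933 -0.0364 -0.0045]
320 126 1.8549612 [ 1.0054 -0.1537 -0.8615]
330 124 0.9676258 [ 0.6889 -0.0624 -0.019 ]
355 114 0.9644558 [ 0.712  -0.1222 -0.0117]
300 132 0.98190075 [ 0.6741  0.0091 -0.0358]
420 115 0.96252286 [ 0.7104 -0.2786 -0.0115]
437 125 1.8464636 [ 1.012  -0.6941 -0.8566]
278 124 0.9760792 [ 0.6908  0.0635 -0.026 ]
181 135 0.83983773 [0.6162 0.271  0.1   ]
131 [ 0.61012517 -0.0358647   0.03016279] [0.62448854 0.00154945 0.05983477] [ 6.15829948e-01 -1.71782107e-02  5.02329085e-02  3.15206107e+02
  1.43595420e+02]
[[ 6.24e-01 -0.00e+00  5.80e-02  3.08e+02  1.39e+02]
 [ 6.24e-01 -3.00e-03  5.60e-02  3.09e+02  1.39e+02]
 [ 6.23e-01 -5.00e-03  6.00e-02  3.10e+02  1.39e+02]
 [ 6.24e-01 -7.00e-03  5.60e-02  3.11e+02  1.39e+02]
 [ 6.21e-01 -0.00e+00  5.90e-02  3.08e+02  1.40e+02]
 [ 6.22e-01 -3.00e-03  5.50e-02  3.09e+02  1.40e+02]
 [ 6.21e-01 -5.00e-03  5.80e-02  3.10e+
[... 3342 characters left out ...]
 1.44e+02]
 [ 6.14e-01 -2.70e-02  5.40e-02  3.20e+02  1.44e+02]
 [ 6.13e-01 -2.90e-02  5.60e-02  3.21e+02  1.44e+02]
 [ 6.13e-01 -3.10e-02  5.60e-02  3.22e+02  1.44e+02]
 [ 6.12e-01 -3.30e-02  5.80e-02  3.23e+02  1.44e+02]
 [ 6.13e-01 -3.60e-02  5.70e-02  3.24e+02  1.44e+02]
 [ 6.12e-01 -1.90e-02  5.10e-02  3.16e+02  1.45e+02]
 [ 6.12e-01 -2.30e-02  5.10e-02  3.18e+02  1.45e+02]
 [ 6.12e-01 -2.50e-02  5.20e-02  3.19e+02  1.45e+02]
 [ 6.12e-01 -2.70e-02  5.30e-02  3.20e+02  1.45e+02]
 [ 6.12e-01 -3.00e-02  5.30e-02  3.21e+02  1.45e+02]
 [ 6.12e-01 -3.20e-02  5.30e-02  3.22e+02  1.45e+02]
 [ 6.11e-01 -3.40e-02  5.50e-02  3.23e+02  1.45e+02]
 [ 6.10e-01 -3.20e-02  5.10e-02  3.22e+02  1.46e+02]]
```

```bash
python3 - <<'E'
from h import *
import cv2
for n in("top0","scene0"):
    p,d,K,T=load(n)
    hsv=cv2.cvtColor(p,cv2.COLOR_RGB2HSV)
    m=((hsv[...,0]>15)&(hsv[...,0]<32)&(hsv[...,1]>150)&(hsv[...,2]>130)).astype(np.uint8)
    k,l,st,ce=cv2.connectedComponentsWithStats(m)
    for i in range(1,k):
        if st[i,4]>5:
            u,v=ce[i];dd=d[int(v),int(u)];q=bydepth(K,T,u,v,dd)
            if .4<q[0]<.65 and .05<q[1]<.25: print(n,st[i],ce[i].round(1),q.round(4))
def crop(n,u0,u1,v0,v1):
    return cv2.resize(load(n)[0][v0:v1,u0:u1,::-1],(400,400),interpolation=cv2.INTER_CUBIC)
cv2.imwrite("pics/c2.png",np.hstack([crop("top0",205,275,160,230),crop("scene0",180,250,160,230)]))
E
```

```text
top0 [240 167   8   9  50] [243.6 170.7] [0.5582 0.1421 0.0283]
scene0 [230 181   8   9  50] [233.  184.7] [0.5543 0.1396 0.0292]
```

View pics/c2.png

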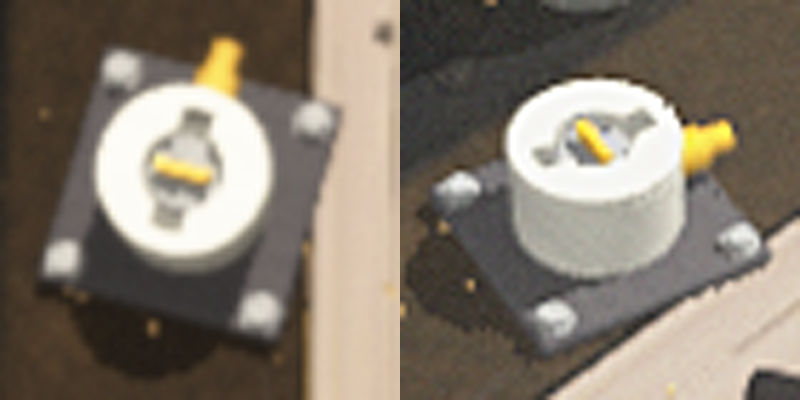

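>>> apply_moves --xyz '[[0, -5, 0], [0, -5, 0], [0, -5, 0], [-2, -5, 0], [-2, -5, 0], [-2, -5, 0], [-2, -5, 0], [-2, -4, 0]]' --delta_rot '[[0, 0, 0], [0, 0, 0], [0, 0, 0], [0, 0, 0], [0, 0, 0], [0, 0, 0], [0, 0, 0], [0, 0, 0]]' --fingers 0.4

```text
time: 0.95
ee_pos: [0.1572, 0.213, 0.2917]
eef_rot: [0.424, 3.112, -0.0]
force: [0.3, -0.5, 1.6]
width: 0.0524
```

```bash
cat > plan.py <<'E'
import numpy as np
from scipy.spatial.transform import Rotation as Ro
from rig import sense
def plan(goal,yaw_y,n,frac=None):
    """goal TCP xyz, final world angle (deg) of tool y, n rows; tool straight down."""
    s=sense();p=s["ee_pos"];R=Ro.from_rotvec(s["eef_rot"]).as_matrix()
    a0=np.degrees(np.arctan2(R[1,1],R[0,1]));da=(yaw_y-a0+180)%360-180
    print("now",p.round(4),"yawy",round(a0,2),"tilt z",R[:,2].round(4),"turn",round(-da,2))
    rows=[];a=a0;q=p.copy();step=-da/n  # about tool z
    for i in range(n):
        tgt=p+(np.array(goal)-p)*(i+1)/n
        ar=np.radians(a);ty=np.array([np.cos(ar),np.sin(ar),0]);tx=np.array([-np.sin(ar),np.cos(ar),0])*-1*-1
        # z down: x = y cross z
        tx=np.cross(ty,[0,0,-1]);d=tgt-q
        r=np.round([d@tx*100,d@ty*100,-d[2]*100],1)
        q=q+(r[0]*tx+r[1]*ty+r[2]*np.array([0,0,-1]))/100;rows.append(r.tolist());a+=da/n
    print("rows",rows,"each rot z",round(step,2),"end",q.round(4))
E
python3 -c "
from plan import *
plan([.62,-.017,.26],-10,12)"
```

```text
now [0.1572 0.213  0.2917] yawy 74.49 tilt z [ 4.e-04 -2.e-04 -1.e+00] turn 84.49
rows [[-4.2, -0.8, 0.3], [-4.3, -0.3, 0.2], [-4.3, 0.2, 0.3], [-4.3, 0.8, 0.3], [-4.1, 1.3, 0.2], [-3.9, 1.7, 0.3], [-3.7, 2.3, 0.2], [-3.4, 2.7, 0.3], [-3.0, 3.0, 0.3], [-2.6, 3.4, 0.2], [-2.2, 3.7, 0.3], [-1.7, 4.0, 0.3]] each rot z 7.04 end [ 0.6201 -0.017   0.2597]
```

>>> apply_moves --xyz '[[-4.2, -0.8, 0.3], [-4.3, -0.3, 0.2], [-4.3, 0.2, 0.3], [-4.3, 0.8, 0.3], [-4.1, 1.3, 0.2], [-3.9, 1.7, 0.3], [-3.7, 2.3, 0.2], [-3.4, 2.7, 0.3], [-3.0, 3.0, 0.3], [-2.6, 3.4, 0.2], [-2.2, 3.7, 0.3], [-1.7, 4.0, 0.3]]' --delta_rot '[[0, 0, 7], [0, 0, 7], [0, 0, 7], [0, 0, 7], [0, 0, 7], [0, 0, 7], [0, 0, 7], [0, 0, 7], [0, 0, 7], [0, 0, 7], [0, 0, 7], [0, 0, 7]]'

```text
time: 2.15
ee_pos: [0.6226, -0.0154, 0.2595]
eef_rot: [-2.405, -2.02, 0.001]
force: [0.6, 0.4, 0.7]
width: 0.0522
```

>>> apply_moves --xyz '[[0, 0, 0], [0, 0, 0]]' --delta_rot '[[0, 0, 0], [0, 0, 0]]'

```text
time: 2.35
ee_pos: [0.6211, -0.0149, 0.2585]
eef_rot: [-2.398, -2.026, 0.003]
force: [-0.5, 1.1, -0.7]
width: 0.0523
```

```bash
cat >> h.py <<'E'
def shot(n,name):
    from rig import capture,get_calibration
    import cv2
    c=get_calibration(n);p,d=capture(n)
    np.savez(name+".npz",p=p,d=d,K=c["camera_matrix"],T=c["world_to_cam"])
    cv2.imwrite(f"pics/{name}.png",p[...,::-1]);return p,d,c["camera_matrix"],c["world_to_cam"]
E
python3 - <<'E'
from h import *
from rig import sense
s=sense();print(s["time"],s["ee_pos"],s["eef_rot"],s["joint_positions"])
shot("wrist","w1")
E
```

```text
2.35 [ 0.62107327 -0.01488696  0.25849552] [-2.39803058 -2.02562124  0.00317964] [-1.50886622e-01  2.38120181e-01  1.56987122e+00  1.45574719e-04
  1.33684081e+00  1.70552241e-02]
```

View pics/w1.png

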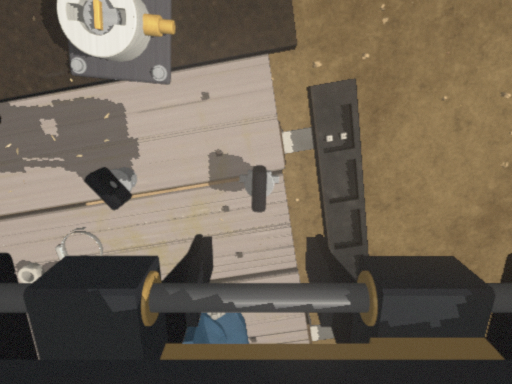

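```bash
cat > meas.py <<'E'
from h import *
import cv2
def wing(name,u0,u1,v0,v1,zlo=.045,thr=75):
    p,d,K,T=load(name)
    ok=np.zeros(d.shape,np.uint8);Q=np.zeros(d.shape+(3,))
    for v in range(v0,v1):
        for u in range(u0,u1):
            q=bydepth(K,T,u,v,d[v,u]);Q[v,u]=q
            if zlo<q[2]<.075 and p[v,u].max()<thr: ok[v,u]=1
    P=Q[ok>0]
    # colour-mask contour at top plane
    vs,us=np.nonzero(ok)
    W=np.array([onz(K,T,u,v,.058)[:2] for u,v in zip(us,vs)])
    r=cv2.minAreaRect(W.astype(np.float32)*1000)
    print(name,len(P),"mean3d",P.mean(0).round(4),"z90",np.percentile(P[:,2],[10,50,90]).round(4),"rect(mm) on top plane",r)
    b=cv2.boxPoints(r);e=[b[1]-b[0],b[2]-b[1]];l=max(e,key=np.linalg.norm)
    print(" long axis angle deg",np.degrees(np.arctan2(l[1],l[0]))%180)
    vs,us=np.nonzero(ok);print(" px",us.min(),us.max(),vs.min(),vs.max())
if __name__=="__main__":
    wing("w1",240,285,160,220)
    wing("top0",298,332,130,155)
E
python3 meas.py
python3 - <<'E'
from h import *;import cv2
p=load("w1")[0]
cv2.imwrite("pics/c3.png",np.hstack([cv2.resize(p[v:v+70,u:u+70,::-1],(400,400),interpolation=cv2.INTER_CUBIC) for u,v in((225,155),(75,155))]))
E
```

```text
w1 469 mean3d [ 0.6194 -0.0168  0.0574] z90 [0.0561 0.0579 0.0588] rect(mm) on top plane ((619.47705078125, -16.806238174438477), (41.75177001953125, 11.896157264709473), 78.28943634033203)
 long axis angle deg 78.28947
 px 252 265 168 210
top0 100 mean3d [ 0.6169 -0.0174  0.0552] z90 [0.0492 0.056  0.0588] rect(mm) on top plane ((615.7789916992188, -17.10421371459961), (38.27357482910156, 13.5955228805542), 78.49198150634766)
 long axis angle deg 78.49203
 px 307 324 139 146
```

View pics/c3.png

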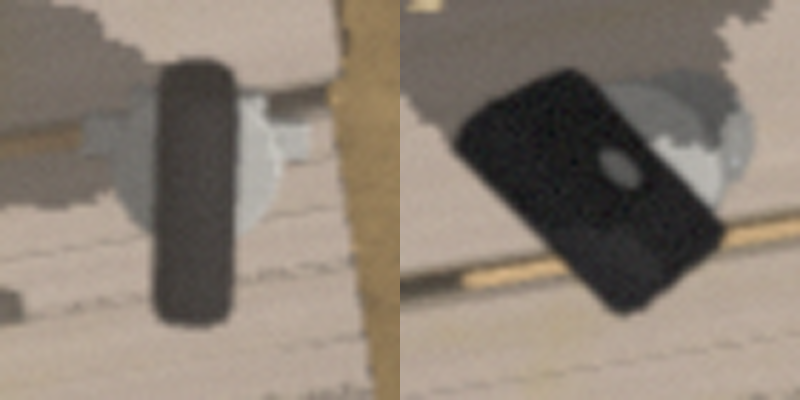

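>>> apply_moves --xyz '[[-0.2, -0.2, 4], [0, 0, 4], [0, 0, 3.5], [0, 0, 2], [0, 0, 1.2], [0, 0, 0.6], [0, 0, 0]]' --delta_rot '[[0, 0, 2], [0, 0, 0], [0, 0, 0], [0, 0, 0], [0, 0, 0], [0, 0, 0], [0, 0, 0]]'

```text
time: 3.1
ee_pos: [0.6189, -0.0158, 0.1078]
eef_rot: [2.434, 1.986, 0.001]
force: [-1.0, 0.3, 1.1]
width: 0.0524
```

```bash
python3 -c "
from plan import *
plan([.619,-.017,.101],-11.7,1);print(sense())
from h import *
shot('wrist','w2')"
```

```text
now [ 0.6189 -0.0158  0.1078] yawy -11.59 tilt z [ 6.e-04 -0.e+00 -1.e+00] turn 0.11
rows [[-0.1, 0.0, 0.7]] each rot z 0.11 end [ 0.6187 -0.0167  0.1008]
{'time': 3.1, 'joint_positions': array([-1.52787658e-01,  3.97312547e-01,  1.67628830e+00,  4.57698122e-05,
        1.06741030e+00,  4.94145910e-02]), 'joint_velocities': array([-0.00199176, -0.00979267, -0.02144265, -0.00051687,  0.00882999,
       -0.0006345 ]), 'joint_torque': array([ 1.45275897e-02, -5.16163945e+01, -3.28799057e+01,  6.98809046e-02,
       -1.04234840e-01, -3.42598614e-03]), 'ee_pos': array([ 0.6188972 , -0.01576509,  0.10783312]), 'eef_rot': array([2.43401381e+00, 1.98560722e+00, 6.58352912e-04]), 'force': array([-1.00693682,  0.27999159,  1.1015137 ]), 'moment': array([-0.10494532,  0.06667159, -0.04211041]), 'width': 0.052359911901903436}
```

View pics/w2.png

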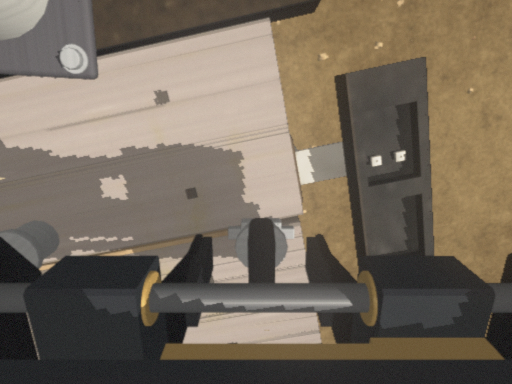

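>>> apply_moves --xyz '[[-0.1, 0, 0.4], [0, 0, 0.3], [0, 0, 0], [0, 0, 0]]' --delta_rot '[[0, 0, 0], [0, 0, 0], [0, 0, 0], [0, 0, 0]]'

```text
time: 3.55
ee_pos: [0.6189, -0.0172, 0.1004]
eef_rot: [2.435, 1.985, 0.0]
force: [0.0, -0.2, 1.0]
width: 0.052
```

>>> apply_moves --xyz '[[0, 0, 0], [0, 0, 0], [0, 0, 0], [0, 0, 0], [0, 0, 0]]' --delta_rot '[[0, 0, 0], [0, 0, 0], [0, 0, 0], [0, 0, 0], [0, 0, 0]]' --fingers 1 --force 50

```text
time: 4.05
ee_pos: [0.6188, -0.0171, 0.1002]
eef_rot: [-2.435, -1.985, 0.0]
force: [0.5, 0.5, -0.2]
width: 0.0203
```

>>> apply_moves --xyz '[[0, 0, 0], [0, 0, 0], [0, 0, 0]]' --delta_rot '[[0, 0, 0], [0, 0, 0], [0, 0, 0]]'

```text
time: 4.35
ee_pos: [0.6189, -0.0171, 0.1002]
eef_rot: [2.435, 1.985, 0.0]
force: [0.3, -0.4, -0.2]
width: 0.0138
```

>>> apply_moves --xyz '[[0, 0, -1], [0, 0, -2], [0, 0, -4], [0, 0, -4], [0, 0, -3]]' --delta_rot '[[0, 0, 0], [0, 0, 0], [0, 0, 0], [0, 0, 0], [0, 0, 0]]'

```text
time: 4.85
ee_pos: [0.6192, -0.0171, 0.2436]
eef_rot: [2.434, 1.984, 0.002]
force: [2.2, -0.2, -1.6]
width: 0.0139
```

```bash
python3 -c "
from plan import *
s=sense();print(s['time'],s['ee_pos'],s['force'],s['width'],s['joint_positions'])
from h import *
shot('wrist','w3');shot('top','t3')"
```

```text
4.85 [ 0.6191557  -0.01710957  0.24356195] [ 2.19266711 -0.24694626 -1.6290819 ] 0.013893600399659619 [-1.54869514e-01  2.42758898e-01  1.59321120e+00  2.64559884e-06
  1.30335053e+00  4.80039599e-02]
```

View pics/w3.png

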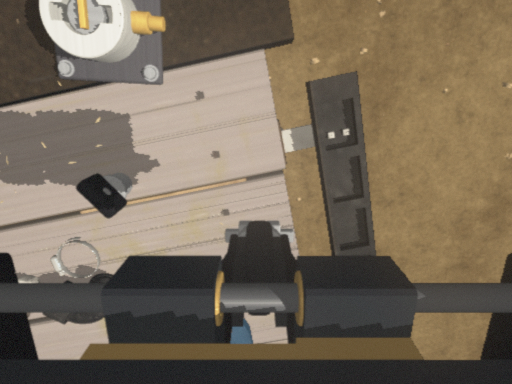

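```bash
python3 -c "
from plan import *
plan([.493,.074,.245],-12,4)"
```

```text
now [ 0.6215 -0.0174  0.247 ] yawy -11.63 tilt z [ 0.0102 -0.0015 -0.9999] turn 0.37
rows [[1.6, -3.6, 0.1], [1.6, -3.6, 0.0], [1.6, -3.6, 0.1], [1.5, -3.6, 0.0]] each rot z 0.09 end [0.4934 0.0736 0.245 ]
```

>>> apply_moves --xyz '[[1.6, -3.6, 0], [1.6, -3.6, 0], [1.6, -3.6, 0], [1.5, -3.6, 0], [0, 0, 0], [0, 0, 0], [0, 0, 0], [0, 0, 0], [0, 0, 0]]' --delta_rot '[[0, 0, 0], [0, 0, 0], [0, 0, 0], [0, 0, 0], [0, 0, 0], [0, 0, 0], [0, 0, 0], [0, 0, 0], [0, 0, 0]]'

```text
time: 5.85
ee_pos: [0.491, 0.0731, 0.2401]
eef_rot: [-2.436, -1.984, 0.0]
force: [0.2, -0.4, -1.9]
width: 0.0131
```

```bash
python3 -c "
from plan import *
s=sense();print(s['time'],s['ee_pos'],s['eef_rot'],s['force'],s['width'],s['joint_positions'])
from h import *
shot('wrist','w4');shot('scene','s4')"
```

```text
5.85 [0.49104516 0.07305617 0.24009265] [-2.43596539e+00 -1.98369799e+00  3.50263185e-04] [ 0.18106375 -0.38887782 -1.87450355] 0.013114943011325668 [-1.12622612e-02 -4.52349652e-02  1.91073585e+00 -7.00482354e-05
  1.27632617e+00  1.92709626e-01]
```

View pics/w4.png

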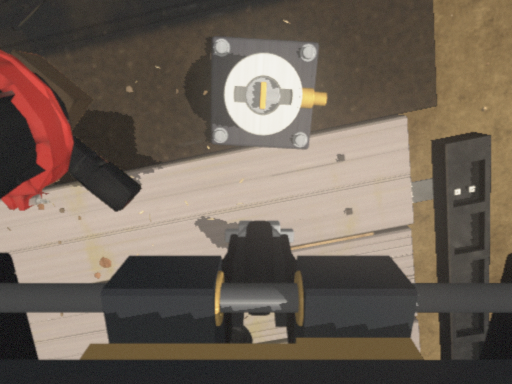

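View pics/s4.png

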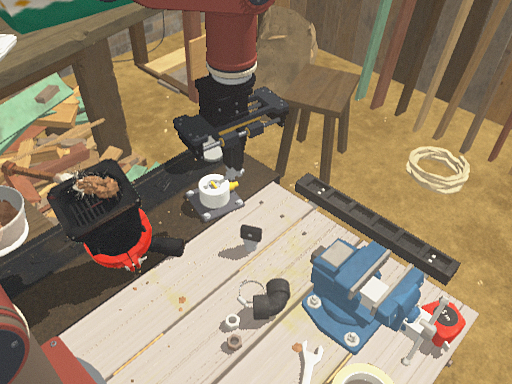

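```bash
cat > port.py <<'E'
from h import *
import cv2,sys
def port(name,u0,u1,v0,v1):
    p,d,K,T=load(name)
    hsv=cv2.cvtColor(p,cv2.COLOR_RGB2HSV)
    uu,vv=np.meshgrid(np.arange(u0,u1),np.arange(v0,v1))
    Q=np.array([[bydepth(K,T,u,v,d[v,u]) for u in range(u0,u1)] for v in range(v0,v1)])
    h=hsv[v0:v1,u0:u1]
    m=((h[...,1]<60)&(h[...,2]>170)&(np.abs(Q[...,2]-.05)<.004)).astype(np.uint8)
    k,l,st,ce=cv2.connectedComponentsWithStats(m);i=1+st[1:,4].argmax();m=(l==i).astype(np.uint8)
    print("rim z",np.median(Q[m>0][:,2]))
    cs,hi=cv2.findContours(m,cv2.RETR_CCOMP,cv2.CHAIN_APPROX_NONE)
    for c,hh in zip(cs,hi[0]):
        if len(c)<25: continue
        W=np.array([onz(K,T,q[0][0]+u0,q[0][1]+v0,.05)[:2] for q in c])*1000
        W=W.astype(np.float32)
        e=cv2.fitEllipse(W);r=cv2.minAreaRect(W)
        print("hole" if hh[3]>=0 else "outer",len(c),"ell",np.round(e[0],1),np.round(e[1],1),"mincirc",cv2.minEnclosingCircle(W),"rect",r)
        if hh[3]>=0:
            (x,y),(a,b),an=r
            B=cv2.boxPoints(r);E=[B[1]-B[0],B[2]-B[1]];L=max(E,key=np.linalg.norm);print(" hole long axis",(np.degrees(np.arctan2(L[1],L[0]))+90)%180-90)
            # pca
            hm=np.zeros_like(m);cv2.drawContours(hm,[c],-1,1,-1);hm&=1-m
            ys,xs=np.nonzero(hm);G=np.array([onz(K,T,x+u0,y+v0,.05)[:2] for x,y in zip(xs,ys)])*1000
            w,V=np.linalg.eigh(np.cov(G.T));print(" hole mean",G.mean(0),"pca",(np.degrees(np.arctan2(V[1,1],V[0,1]))+90)%180-90)
    y=((h[...,0]>15)&(h[...,0]<32)&(h[...,1]>140)&(h[...,2]>120)).astype(np.uint8)
    k,l,st,ce=cv2.connectedComponentsWithStats(y)
    for i in range(1,k):
        if st[i,4]>12:
            Y=Q[l==i];ys,xs=np.nonzero(l==i)
            print("yellow",st[i,4],"3d mean",Y.mean(0).round(4),"z",np.percentile(Y[:,2],[5,50,95]).round(4))
            for z in(.025,.05):
                G=np.array([onz(K,T,x+u0,yy+v0,z)[:2] for x,yy in zip(xs,ys)])*1000
                w,V=np.linalg.eigh(np.cov(G.T));print("   z",z,G.mean(0).round(1),"axis",((np.degrees(np.arctan2(V[1,1],V[0,1]))+90)%180-90).round(1),"span",(4*np.sqrt(w)).round(1))
    # plate
    pl=((h[...,2]<110)&(np.abs(Q[...,2]-.008)<.004)).astype(np.uint8)
    al=(((np.abs(Q[...,2]-.008)<.004)|(Q[...,2]>.012))).astype(np.uint8)
    al=cv2.morphologyEx(al,cv2.MORPH_OPEN,np.ones((3,3),np.uint8))
    c=max(cv2.findContours(pl,cv2.RETR_EXTERNAL,cv2.CHAIN_APPROX_NONE)[0],key=len)
    W=np.array([onz(K,T,q[0][0]+u0,q[0][1]+v0,.008)[:2] for q in c],np.float32)*1000
    print("plate",cv2.minAreaRect(W))
port(sys.argv[1],*map(int,sys.argv[2:]))
E
python3 port.py w4 200 335 30 155; echo; python3 port.py top0 205 275 160 230;
python3 - <<'E'
from h import *;import cv2
p=load("w4")[0]
cv2.imwrite("pics/c4.png",np.hstack([cv2.resize(p[v:v+s,u:u+s,::-1],(400,400),interpolation=cv2.INTER_CUBIC) for u,v,s in((215,50,95),(215,210,90))]))
E
```

```text
rim z 0.050316127829413526
outer 224 ell [510.9 154.1] [64.5 65. ] mincirc ((510.6881408691406, 154.0880584716797), 32.868743896484375) rect ((510.9461669921875, 154.278076171875), (64.78201293945312, 64.91163635253906), 78.31352996826172)
hole 154 ell [510.7 154. ] [29.9 48. ] mincirc ((510.49090576171875, 153.52301025390625), 25.52567481994629) rect ((510.4900817871094, 154.05661010742188), (32.04547882080078, 50.63165283203125), 78.31192779541016)
 hole long axis -11.688087
 hole mean [510.68286667 154.25203472] pca -14.935611831191466
plate ((509.90185546875, 154.28128051757812), (99.3580551147461, 97.64830017089844), 75.03813171386719)

rim z 0.04960476156806337
outer 83 ell [511.5 155.7] [63.6 64.1] mincirc ((511.2342224121094, 155.82762145996094), 33.08721923828125) rect ((510.6482238769531, 155.40687561035156), (64.513427734375, 63.21160888671875), 0.9091112613677979)
hole 56 ell [511.6 155.7] [31.3 48.5] mincirc ((511.6571960449219, 155.3317413330078), 26.815298080444336) rect ((511.61669921875, 155.2828826904297), (32.90678024291992, 48.320106506347656), 46.6517448425293)
 hole long axis -43.34824
 hole mean [511.59830711 155.7072972 ] pca -16.371418085228385
yellow 57 3d mean [0.5587 0.1425 0.0256] z [-0.0022  0.0298  0.033 ]
   z 0.025 [558.8 142.6] axis -17.1 span [18.1 23.2]
   z 0.05 [552.3 141. ] axis -17.1 span [17.6 22.5]
plate ((511.2876281738281, 155.87112426757812), (99.47757720947266, 99.55875396728516), 75.17051696777344)
```

View pics/c4.png

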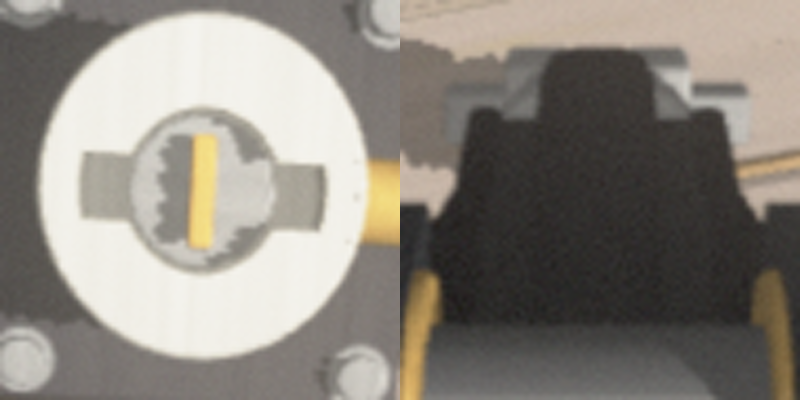

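```bash
python3 -c "
from plan import *
plan([.5108,.1541,.165],-15,5)"
```

```text
now [0.4908 0.0732 0.2401] yawy -11.68 tilt z [-3.e-04 -0.e+00 -1.e+00] turn 3.32
rows [[1.7, 0.1, 1.5], [1.6, 0.0, 1.5], [1.7, 0.0, 1.5], [1.7, 0.0, 1.5], [1.6, 0.0, 1.5]] each rot z 0.66 end [0.5105 0.1539 0.1651]
```

>>> apply_moves --xyz '[[1.7, 0.1, 1], [1.6, 0, 1.5], [1.7, 0, 1.5], [1.7, 0, 1.5], [1.6, 0.0, 1.5], [0, 0, 0.5], [0, 0, 0], [0, 0, 0], [0, 0, 0]]' --delta_rot '[[0, 0, 0.7], [0, 0, 0.7], [0, 0, 0.6], [0, 0, 0.7], [0, 0, 0.6], [0, 0, 0], [0, 0, 0], [0, 0, 0], [0, 0, 0]]'

```text
time: 6.85
ee_pos: [0.5106, 0.1537, 0.1662]
eef_rot: [2.491, 1.913, 0.002]
force: [-1.0, -0.3, -1.9]
width: 0.0134
```

```bash
python3 -c "
from plan import *
plan([.5108,.1541,.15],-15,1)
s=sense();print(s['time'],s['force'],s['moment'],s['width'],s['joint_positions'])
from h import *;import cv2
a=shot('wrist','w5')[0];b=shot('scene','s5')[0];c=shot('top','t5')[0]
f=lambda p,u,v,s:cv2.resize(p[v:v+s,u:u+s,::-1],(260,260),interpolation=cv2.INTER_CUBIC)
cv2.imwrite('pics/c5.png',np.hstack([f(a,200,190,120),f(b,160,130,100),f(c,195,150,80)]))
"
```

```text
now [0.5106 0.1537 0.1662] yawy -14.97 tilt z [ 1.4e-03  1.0e-04 -1.0e+00] turn 0.03
rows [[0.0, 0.0, 1.6]] each rot z 0.03 end [0.5106 0.1537 0.1502]
6.85 [-1.01980851 -0.30754668 -1.87092131] [-0.13596749  0.10032357  0.05956054] 0.01336201968065712 [ 1.44589590e-01  1.30314092e-01  1.87920783e+00 -1.67398308e-04
  1.13064011e+00  4.05901041e-01]
```

View pics/c5.png

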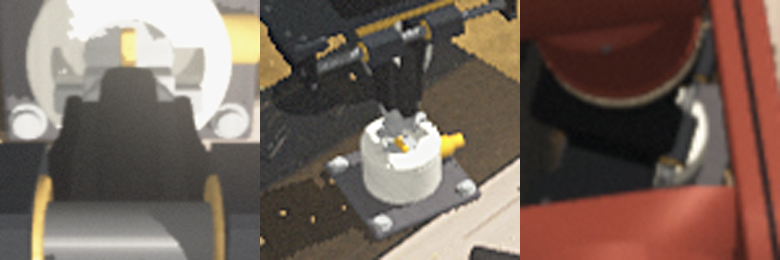

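>>> apply_moves --xyz '[[0, 0, 0.6], [0, 0, 0.6], [0, 0, 0.5], [0, 0, 0.3], [0, 0, 0], [0, 0, 0]]' --delta_rot '[[0, 0, 0], [0, 0, 0], [0, 0, 0], [0, 0, 0], [0, 0, 0], [0, 0, 0]]'

```text
time: 7.6
ee_pos: [0.5107, 0.155, 0.145]
eef_rot: [-2.491, -1.914, -0.004]
force: [3.2, 4.5, -3.7]
width: 0.014
```

```bash
python3 -c "
from plan import *
plan([.5108,.1541,.1337],-15,1)
s=sense();print(s['time'],s['force'],s['moment'],s['width'])
from h import *;import cv2
a=shot('wrist','w6')[0];b=shot('scene','s6')[0]
f=lambda p,u,v,s:cv2.resize(p[v:v+s,u:u+s,::-1],(400,400),interpolation=cv2.INTER_CUBIC)
cv2.imwrite('pics/c6.png',np.hstack([f(a,200,190,120),f(b,180,150,70)]))
"
```

```text
now [0.5107 0.155  0.145 ] yawy -14.94 tilt z [ 0.0019  0.0016 -1.    ] turn 0.06
rows [[-0.1, 0.0, 1.1]] each rot z 0.06 end [0.5104 0.154  0.134 ]
7.6 [ 3.23000354  4.4856964  -3.65114677] [ 0.81027494 -0.68145461  0.00786055] 0.014046852211189705
```

View pics/c6.png

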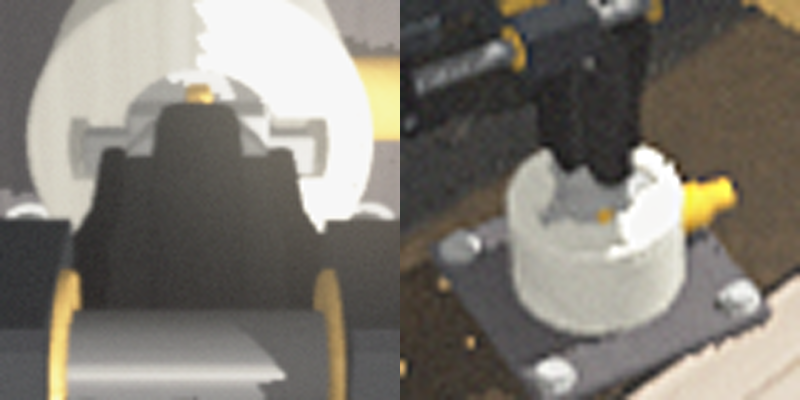

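>>> apply_moves --xyz '[[0.15, 0.05, 0], [0, 0, 0], [0, 0, 0]]' --delta_rot '[[0, 0, 0], [0, 0, 0], [0, 0, 0]]'

```text
time: 8.0
ee_pos: [0.5109, 0.1557, 0.145]
eef_rot: [-2.491, -1.914, 0.0]
force: [2.2, 2.2, -3.0]
width: 0.0137
```

```bash
python3 -c "
from plan import *
plan([.5108,.1541,.1337],-15,1)
s=sense();print(s['time'],s['force'],s['moment'],s['width'])
"
```

```text
now [0.5109 0.1557 0.145 ] yawy -14.93 tilt z [-0.  0. -1.] turn 0.07
rows [[-0.2, 0.0, 1.1]] each rot z 0.07 end [0.5104 0.1537 0.134 ]
8.0 [ 2.22909376  2.20499802 -2.98442479] [ 0.29020232 -0.39908096 -0.02765816] 0.013728481535974574
```

>>> apply_moves --xyz '[[0.15, 0.1, 0], [0, 0, 0], [0, 0, 0]]' --delta_rot '[[0, 0, 0], [0, 0, 0], [0, 0, 0]]'

```text
time: 8.3
ee_pos: [0.5119, 0.1566, 0.145]
eef_rot: [-2.491, -1.914, 0.002]
force: [-0.1, 0.3, -1.0]
width: 0.0134
```

```bash
python3 -c "
from plan import *
plan([.5108,.1541,.1337],-15,1)
s=sense();print(s['time'],s['force'],s['moment'],s['width'])
"
```

```text
now [0.5119 0.1566 0.145 ] yawy -14.93 tilt z [-1.1e-03 -4.0e-04 -1.0e+00] turn 0.07
rows [[-0.3, -0.0, 1.1]] each rot z 0.07 end [0.5111 0.1537 0.134 ]
8.3 [-0.09090852  0.32887633 -1.02913385] [-0.08334805  0.1016652  -0.03442941] 0.013437581094750375
```

>>> apply_moves --xyz '[[0.05, 0, 0.3], [0, 0, 0.3], [0, 0, 0], [0, 0, 0]]' --delta_rot '[[0, 0, 0], [0, 0, 0], [0, 0, 0], [0, 0, 0]]'

```text
time: 8.7
ee_pos: [0.5124, 0.1571, 0.1392]
eef_rot: [2.491, 1.914, -0.001]
force: [-0.6, -3.4, 1.3]
width: 0.0136
```

```bash
python3 -c "
from plan import *
plan([.5108,.1541,.1337],-15,1)
s=sense();print(s['time'],s['force'],s['moment'],s['width'])
"
```

```text
now [0.5124 0.1571 0.1392] yawy -14.93 tilt z [-2.e-04 -5.e-04 -1.e+00] turn 0.07
rows [[-0.3, -0.1, 0.6]] each rot z 0.07 end [0.5106 0.1544 0.1332]
8.7 [-0.59204464 -3.4080673   1.27461028] [-0.51118026  0.33973994 -0.08771225] 0.013556597343303278
```

>>> apply_moves --xyz '[[-0.1, 0, 0.2], [0, 0, 0.3], [0, 0, 0], [0, 0, 0]]' --delta_rot '[[0, 0, 0], [0, 0, 0], [0, 0, 0], [0, 0, 0]]'

```text
time: 9.1
ee_pos: [0.5123, 0.1566, 0.1344]
eef_rot: [-2.491, -1.914, -0.001]
force: [-2.4, 1.6, 3.0]
width: 0.0137
```

```bash
python3 -c "
from plan import *
plan([.5108,.1541,.1337],-15,1)
s=sense();print(s['time'],s['force'],s['moment'],s['width'])
from h import *;import cv2
a=shot('wrist','w7')[0];b=shot('scene','s7')[0]
f=lambda p,u,v,s:cv2.resize(p[v:v+s,u:u+s,::-1],(400,400),interpolation=cv2.INTER_CUBIC)
cv2.imwrite('pics/c7.png',np.hstack([f(a,200,190,120),f(b,180,150,70)]))
"
```

```text
now [0.5123 0.1566 0.1344] yawy -14.93 tilt z [ 5.e-04  6.e-04 -1.e+00] turn 0.07
rows [[-0.3, -0.1, 0.1]] each rot z 0.07 end [0.5106 0.154  0.1334]
9.1 [-2.36377198  1.60746936  3.04681583] [ 0.26734218  0.38583918 -0.11865374] 0.01365049163935939
```

View pics/c7.png

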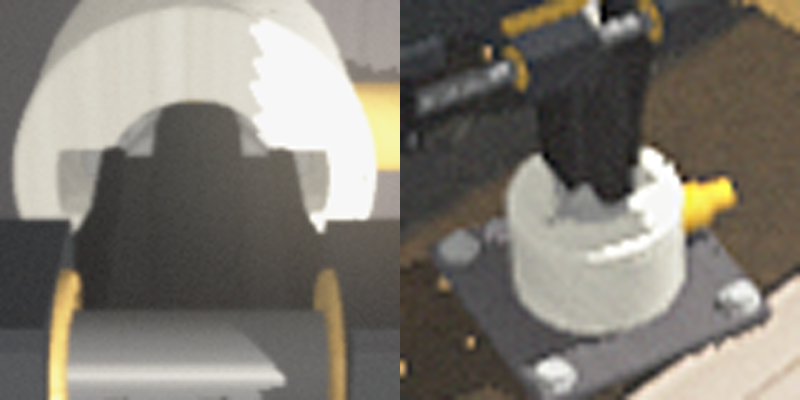

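>>> apply_moves --xyz '[[0, -0.1, 0.15], [0, 0, 0], [0, 0, 0]]' --delta_rot '[[0, 0, 0], [0, 0, 0], [0, 0, 0]]'

```text
time: 9.5
ee_pos: [0.512, 0.1567, 0.1333]
eef_rot: [2.49, 1.913, 0.003]
force: [0.9, 2.4, 2.8]
width: 0.0134
```

```bash
python3 -c "
from plan import *
plan([.5108,.1541,.1337],-15,1)
s=sense();print(s['time'],s['force'],s['moment'],s['width'])
"
```

```text
now [0.512  0.1567 0.1333] yawy -14.94 tilt z [ 2.2e-03  3.0e-04 -1.0e+00] turn 0.06
rows [[-0.3, -0.1, -0.0]] each rot z 0.06 end [0.5103 0.154  0.1333]
9.5 [0.91025281 2.42623092 2.77030403] [ 0.20631418 -0.3256857  -0.02205468] 0.013440199433270104
```

>>> apply_moves --xyz '[[0.1, 0, 0.1], [0, 0, 0], [0, 0, 0]]' --delta_rot '[[0, 0, 0], [0, 0, 0], [0, 0, 0]]'

```text
time: 9.8
ee_pos: [0.5121, 0.1571, 0.1321]
eef_rot: [2.49, 1.913, 0.001]
force: [1.4, -1.8, 5.2]
width: 0.0139
```

```bash
python3 -c "
from plan import *
plan([.5108,.1541,.1337],-15,1)
s=sense();print(s['time'],s['force'],s['moment'],s['width'])
"
```

```text
now [0.5121 0.1571 0.1321] yawy -14.92 tilt z [ 0.0013 -0.001  -1.    ] turn 0.08
rows [[-0.3, -0.0, -0.2]] each rot z 0.08 end [0.5113 0.1542 0.1341]
9.8 [ 1.42322322 -1.79672957  5.15030192] [-0.45450863 -0.2667758   0.03182213] 0.013853981587744585
```

>>> apply_moves --xyz '[[-0.05, -0.05, 0], [0, 0, 0], [0, 0, 0], [0, 0, 0], [0, 0, 0]]' --delta_rot '[[0, 0, 4], [0, 0, 4], [0, 0, 4], [0, 0, 4], [0, 0, 4]]'

```text
time: 10.3
ee_pos: [0.5114, 0.1569, 0.1321]
eef_rot: [2.787, 1.448, 0.001]
force: [2.1, -0.9, 5.3]
width: 0.0135
```

```bash
python3 -c "
from plan import *
plan([.5108,.1541,.1337],-105,1)
s=sense();print(s['time'],s['force'],s['moment'],s['width'])
"
```

```text
now [0.5114 0.1569 0.1321] yawy -35.09 tilt z [ 1.2e-03 -6.0e-04 -1.0e+00] turn 69.91
rows [[-0.3, 0.1, -0.2]] each rot z 69.91 end [0.5105 0.1539 0.1341]
10.3 [ 2.07749236 -0.85603268  5.34420546] [-0.28620995 -0.29677215  0.01601696] 0.013494978124500833
```

>>> apply_moves --xyz '[[0, 0, 0], [0, 0, 0], [0, 0, 0], [0, 0, 0], [0, 0, 0], [0, 0, 0], [0, 0, 0]]' --delta_rot '[[0, 0, 5], [0, 0, 5], [0, 0, 5], [0, 0, 5], [0, 0, 5], [0, 0, 5], [0, 0, 5]]'

```text
time: 11.0
ee_pos: [0.5123, 0.1563, 0.1324]
eef_rot: [3.092, 0.542, 0.005]
force: [4.9, -4.4, 4.8]
width: 0.0135
```

```bash
python3 -c "
from plan import *
plan([.5108,.1541,.1337],-105,1)
s=sense();print(s['time'],s['force'],s['moment'],s['width'])
from h import *;import cv2
a=shot('wrist','w8')[0];b=shot('scene','s8')[0]
f=lambda p,u,v,s:cv2.resize(p[v:v+s,u:u+s,::-1],(400,400),interpolation=cv2.INTER_CUBIC)
cv2.imwrite('pics/c8.png',np.hstack([f(a,200,190,120),f(b,180,150,70)]))
"
```

```text
now [0.5123 0.1563 0.1324] yawy -70.11 tilt z [ 0.0035 -0.0018 -1.    ] turn 34.89
rows [[-0.2, 0.2, -0.1]] each rot z 34.89 end [0.5111 0.1537 0.1334]
11.0 [ 4.88760707 -4.37929924  4.80456173] [-0.96090591 -0.79181325  0.11004074] 0.013528160727523634
```

View pics/c8.png

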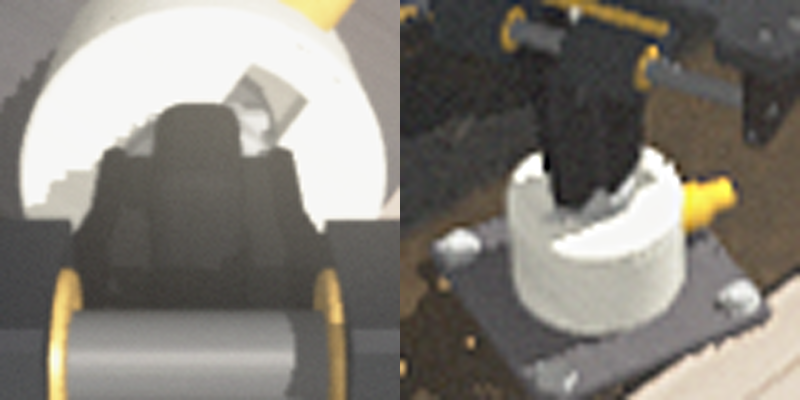

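>>> apply_moves --xyz '[[0.05, 0.1, 0], [0, 0, 0], [0, 0, 0], [0, 0, 0], [0, 0, 0], [0, 0, 0]]' --delta_rot '[[0, 0, 5], [0, 0, 5], [0, 0, 5], [0, 0, 5], [0, 0, 5], [0, 0, 0]]'

```text
time: 11.7
ee_pos: [0.5129, 0.1552, 0.1323]
eef_rot: [3.136, -0.138, 0.004]
force: [3.3, -5.1, 5.0]
width: 0.0133
```

```bash
python3 -c "
from plan import *
plan([.5108,.1541,.1337],-105,1)
s=sense();print(s['time'],s['force'],s['moment'],s['width'])
"
```

```text
now [0.5129 0.1552 0.1323] yawy -95.04 tilt z [ 0.0027 -0.0023 -1.    ] turn 9.96
rows [[-0.2, 0.1, -0.1]] each rot z 9.96 end [0.5108 0.1544 0.1333]
11.7 [ 3.33538062 -5.09726526  4.9875797 ] [-0.92788492 -0.5433651   0.21712601] 0.013279836920984557
```

>>> apply_moves --xyz '[[0.05, 0.1, 0], [0, 0, 0], [0, 0, 0], [0, 0, 0]]' --delta_rot '[[0, 0, 2], [0, 0, 2], [0, 0, 1], [0, 0, 0]]'

```text
time: 12.1
ee_pos: [0.5129, 0.1548, 0.1321]
eef_rot: [3.129, -0.271, 0.003]
force: [4.4, -3.8, 5.2]
width: 0.0137
```

```bash
python3 -c "
from plan import *
plan([.5108,.1541,.1337],-105,1)
s=sense();print(s['time'],s['force'],s['moment'],s['width'])
"
```

```text
now [0.5129 0.1548 0.1321] yawy -99.91 tilt z [ 0.0019 -0.001  -1.    ] turn 5.09
rows [[-0.2, 0.1, -0.2]] each rot z 5.09 end [0.5107 0.1542 0.1341]
12.1 [ 4.41595146 -3.81834209  5.20183834] [-0.79806618 -0.67912145  0.19466424] 0.013674200016149995
```

>>> apply_moves --xyz '[[0, 0, 0], [0, 0, 0], [0, 0, 0], [0, 0, 0]]' --delta_rot '[[0, 0, 2], [0, 0, 1], [0, 0, 0], [0, 0, 0]]'

```text
time: 12.5
ee_pos: [0.5128, 0.1547, 0.1321]
eef_rot: [3.121, -0.352, 0.003]
force: [3.6, -4.1, 5.2]
width: 0.0136
```

```bash
python3 -c "
from plan import *
plan([.5108,.1541,.1337],-105,1)
s=sense();print(s['time'],s['force'],s['moment'],s['width'])
"
```

```text
now [0.5128 0.1547 0.1321] yawy -102.87 tilt z [ 0.0018 -0.0013 -1.    ] turn 2.13
rows [[-0.2, 0.1, -0.2]] each rot z 2.13 end [0.5107 0.1542 0.1341]
12.5 [ 3.62867997 -4.14085344  5.21192227] [-0.85140541 -0.70593306  0.14328455] 0.013633841816203347
```

>>> apply_moves --xyz '[[0, 0, 0], [0, 0, 0], [0, 0, 0], [0, 0, 0]]' --delta_rot '[[0, 0, 2], [0, 0, 1], [0, 0, 0], [0, 0, 0]]'

```text
time: 12.9
ee_pos: [0.5128, 0.1547, 0.1321]
eef_rot: [3.11, -0.433, 0.003]
force: [3.4, -5.1, 4.8]
width: 0.0138
```

```bash
python3 -c "
from plan import *
plan([.5108,.1541,.1337],-105,1)
s=sense();print(s['time'],s['force'],s['moment'],s['width'])
from h import *;import cv2
a=shot('wrist','w9')[0];b=shot('scene','s9')[0]
f=lambda p,u,v,s:cv2.resize(p[v:v+s,u:u+s,::-1],(400,400),interpolation=cv2.INTER_CUBIC)
cv2.imwrite('pics/c9.png',np.hstack([f(a,200,190,120),f(b,180,150,70)]))
"
```

```text
now [0.5128 0.1547 0.1321] yawy -105.87 tilt z [ 0.0018 -0.0014 -1.    ] turn -0.87
rows [[-0.2, 0.1, -0.2]] each rot z -0.87 end [0.5106 0.1543 0.1341]
12.9 [ 3.4418622  -5.05616073  4.83846362] [-0.89242475 -0.58439977  0.18178897] 0.013766714706910441
```

View pics/c9.png

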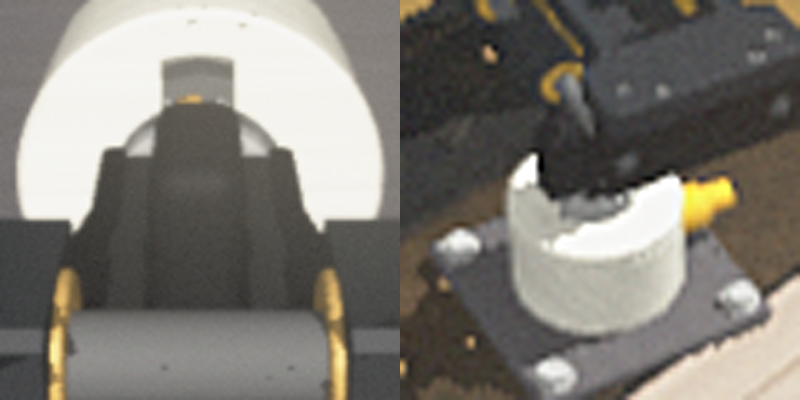

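>>> apply_moves --xyz '[[0.05, 0.1, 0], [0, 0, 0], [0, 0, 0], [0, 0, 0]]' --delta_rot '[[0, 0, 2], [0, 0, 1], [0, 0, 0], [0, 0, 0]]'

```text
time: 13.4
ee_pos: [0.5128, 0.1543, 0.1321]
eef_rot: [-3.099, 0.515, -0.002]
force: [4.4, -1.4, 5.8]
width: 0.0134
```

```bash
python3 -c "
from plan import *
plan([.5108,.1541,.1337],-105,1)
s=sense();print(s['time'],s['force'],s['moment'],s['width'],s['joint_positions'][5])
from h import *;import cv2
a=shot('wrist','w10')[0]
f=lambda p,u,v,s,w:cv2.resize(p[v:v+w,u:u+s,::-1],(s*8,w*8),interpolation=cv2.INTER_CUBIC)
cv2.imwrite('pics/c10.png',f(a,215,195,95,70))
"
```

```text
now [0.5128 0.1543 0.1321] yawy -108.87 tilt z [ 1.4e-03 -1.0e-04 -1.0e+00] turn -3.87
rows [[-0.2, 0.1, -0.2]] each rot z -3.87 end [0.5106 0.154  0.1341]
13.4 [ 4.42052281 -1.4092461   5.76644357] [-0.39507827 -0.69482012  0.186833  ] 0.013439138398407342 2.045356610063379
```

View pics/c10.png

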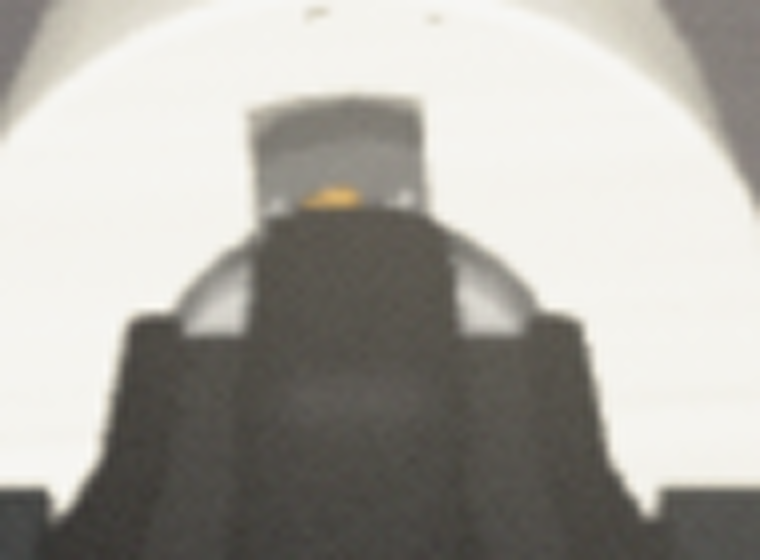

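>>> apply_moves --xyz '[[0, 0, 0], [0, 0, 0], [0, 0, 0], [0, 0, 0], [0, 0, 0]]' --delta_rot '[[0, 0, 0], [0, 0, 2], [0, 0, 2], [0, 0, 0], [0, 0, 0]]' --force 60

```text
time: 13.95
ee_pos: [0.5128, 0.1542, 0.1321]
eef_rot: [3.079, -0.622, 0.002]
force: [3.1, -2.3, 4.5]
width: 0.0135
```

```bash
python3 -c "
from plan import *
plan([.5108,.1541,.1337],-105,1)
s=sense();print(s['time'],s['force'],s['moment'],s['width'],s['joint_positions'][5],s['joint_torque'][5])
from h import *;import cv2
a=shot('wrist','w11')[0]
f=lambda p,u,v,s,w:cv2.resize(p[v:v+w,u:u+s,::-1],(s*8,w*8),interpolation=cv2.INTER_CUBIC)
cv2.imwrite('pics/c11.png',f(a,215,195,95,70))
"
```

```text
now [0.5128 0.1542 0.1321] yawy -112.82 tilt z [ 1.4e-03 -5.0e-04 -1.0e+00] turn -7.82
rows [[-0.2, 0.1, -0.2]] each rot z -7.82 end [0.5106 0.154  0.1341]
13.95 [ 3.11036597 -2.31991805  4.48219046] [-0.42113657 -0.69646681  0.47669502] 0.013534262211632505 2.114684114962211 0.5200006440281868
```

View pics/c11.png

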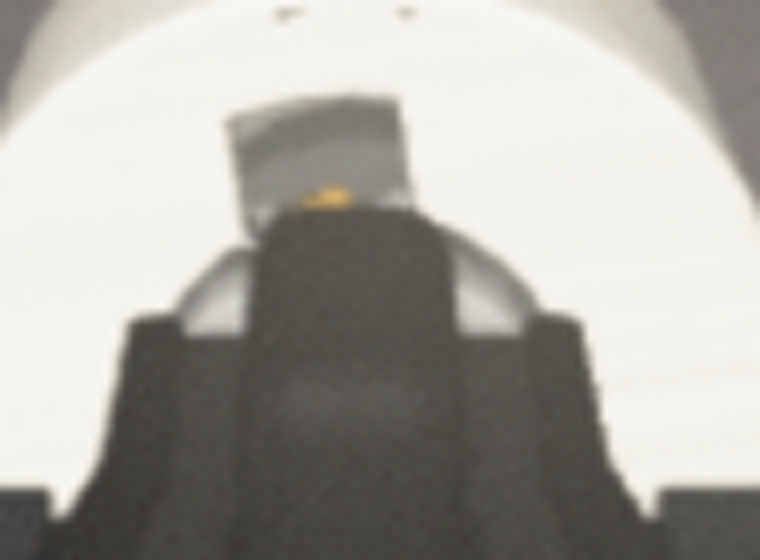

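>>> apply_moves --xyz '[[0, 0, 0], [0, 0, 0], [0, 0, 0], [0, 0, 0], [0, 0, 0], [0, 0, 0], [0, 0, 0], [0, 0, 0]]' --delta_rot '[[0, 0, -1], [0, 0, 0], [0, 0, 0], [0, 0, 0], [0, 0, 0], [0, 0, 0], [0, 0, 0], [0, 0, 0]]'

```text
time: 14.8
ee_pos: [0.5128, 0.1542, 0.1321]
eef_rot: [3.085, -0.595, 0.002]
force: [3.6, -2.5, 4.9]
width: 0.0135
```

```bash
python3 -c "
from plan import *
plan([.5108,.1541,.1337],-105,1)
s=sense();print(s['time'],s['force'],s['moment'],s['width'],s['joint_positions'][5],s['joint_torque'][5])
from h import *
shot('scene','s12')
"
```

```text
now [0.5128 0.1542 0.1321] yawy -111.83 tilt z [ 1.5e-03 -4.0e-04 -1.0e+00] turn -6.83
rows [[-0.2, 0.1, -0.2]] each rot z -6.83 end [0.5106 0.154  0.1341]
14.8 [ 3.58188273 -2.53414206  4.93090349] [-0.39772967 -0.68723217  0.46350117] 0.013519939332481627 2.0973140736142377 0.40395257994532585
```

View pics/s12.png

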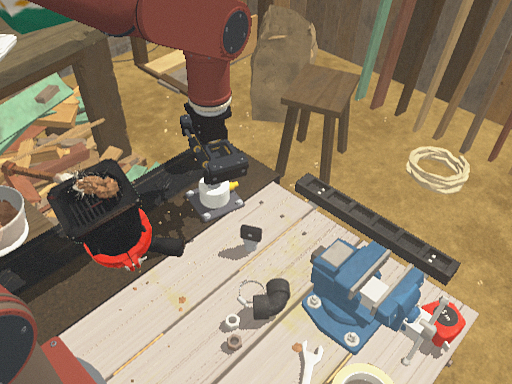

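```bash
python3 -c "
from rig import *
print(sign_off())"
```

```text
the job is handed in; nothing more can be done
None
```

I set the lugged plug into the port, pushed it down, turned it clockwise to the stop and handed the job in at about 15 s. At sign-off the arm still held the plug pushed in and turned, with a 60 N grip.

**Last checks:**
- **Push:** The tool stood at z = 0.132 m, which puts the disc about 11 mm down, close to its stop and well past the 7 mm needed. The upward push was about 7 N after allowing for the plug's weight. I judged the depth from the tool height, because there is no direct reading of the disc.
- **Turn:** The gripper had turned about 97° from where the plug went in. The torque rose from about 0.18 to 0.46 N m, which shows the stop was reached. The last wrist picture, taken just before that check, showed the open notch with the blade turned in line with it.
- **Grip:** The finger opening stayed at 13.5 mm, so the plug was still held.
- **Bystanders:** The last scene picture showed the smooth plug and the pipe elbow where they stood. The arm hid the jar in that picture; no move was planned near it.

**What did not agree:**
- **Port position:** The centre I measured with the wrist camera was about 2 mm off in y. I corrected it by the side forces while inserting.
- **Turn angle:** I expected about 86–90° to the stop, but the torque only rose between 94° and 98° of gripper turn. The extra is probably slack or give in the grip.
- **Side force:** About 4 N of side force remained at the end.

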